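# Jack up one side of a museum display case and hold it

## Task

Set the blue jack flat on the table, squarely in front of the display case, with its black saddle centred under the red dot of the yellow lift bracket, and let go of it. Pump the red handle paddle once all the way down so that this side of the case rises, let the handle come fully up again so that the case settles, then press it all the way down a second time and finish while still holding it down with the case raised, so that a colleague can reach the feet. Do not touch the case with the robot or shove it out of place, and see that the metronome, the book and the tea glass stay where they are.

Things in the scene. Friction and masses are not known exactly. Their poses are not given: they have to be found in the camera images.
- display_case: Glazed display case, loose and heavy (about 2 to 3.2 kg) on four brass feet: wooden board 220 x 300 x 24 mm (x by y by z) with underside 48 mm above the table, clear hood 190 x 270 mm up to 177 mm high. Origin on the table under the middle of the case. x points from the front side (with the yellow lift bracket) to the back; z up. When the front is lifted it tilts on its back feet.
- lift_point (a point): The lift point: centre of the underside of the yellow lift bracket, right below the red dot on its top, 48 mm above the table at rest. The bracket is an 8 mm thick plate 60 mm wide that sticks out 50 mm from the front edge of the case's board; the point is at x = -135 mm, y = 0 in the case's frame, 25 mm behind the bracket's outer edge.
- jack: Loose blue toe jack, 0.88 kg. Origin on its underside, below the grip block; x points forward to the saddle, z up. Base plate 6 mm thick, 76 mm wide, from x = -150 to +105 mm. Grip block at the origin, 36 x 36 mm, top 86 mm above the underside, to be gripped across y from above. Saddle at x = +85 mm. The handle slopes up backward from its pivot at x = -22 mm, z = 55 mm.
- saddle_top (a point): Centre of the top of the jack's round black saddle (diameter 34 mm), at x = 85 mm, y = 0, z = 36 mm in the jack's frame with the handle up; it goes straight up 51 mm per rad of handle travel, 28 mm in all.
- pump (a joint): Angle of the jack's handle in rad: 0 = up at rest (it slopes up backward at 0.45 rad from level), grows as its end is pressed down, stop at 0.55 (slopes 0.10 rad down backward). It lifts the saddle directly; a spring and the load bring handle and saddle back as soon as it is let up. Pressing at the paddle takes about 1 to 2 N empty and 5 to 8 N with the case on the saddle.
- paddle (a point): Centre of the top face of the red paddle at the handle's rear end (paddle 40 mm along the handle, 48 mm wide, 10 mm thick); it is 125 mm from the handle's pivot along the handle and 5 mm above the handle's mid-line, and swings about the pivot in the jack's x-z plane.
- metronome: Bystander: wooden pyramid metronome, 124 mm wide at the foot, 205 mm tall; origin under its centre.
- book: Bystander: old closed book lying flat, 130 x 190 x 22 mm; origin under its centre.
- tea_glass: Bystander: green tea glass with a handle, rim radius 36 mm, 95 mm tall; origin under its centre.

How it is judged:
By the outcome, as a careful person would: the job done as asked, in the order asked, and still so for the second after the job is handed in, while the arm keeps its last pose, push and grip.
It also fails if it takes over 58 s, if anything falls off the work surface, if the arm or the gripper's body presses on something with over 40 N, if the wrist force passes 120 N, or if a joint passes its speed limit or range.

## Robot

A 7-joint arm with a two-finger parallel gripper is mounted at the origin on the work surface. World frame = base frame: x ahead of the robot, y to its left, z up, the work surface at z = 0. Lengths are in m, angles in rad, forces in N, time in s.
With the tool pointing down it reaches from about 0.425 to 0.95 m from the base axis. Payload 4.7 kg.
Tool frame: the origin (TCP) lies on the centre line of the jaws, within the pads' length; the fingertips stand 17 mm ahead of it and the grasp point (between the pads) lies 2 mm behind it (tcp_to_tips is the distance from the TCP to the fingertips, in m); z points along the fingers, y is the line along which they close (so a half turn about z gives the same grasp; the last joint's range is limited). The gripper opens to 85 mm and grips with 20 to 120 N. Pads are 22 mm wide; open, the fingers measure 114 mm over their backs; the gripper's body (76 mm by 85 mm) begins 54 mm behind the grasp point. The pads swing forward as they close: fully open they stand 13 mm farther back than shut.
Start: joints at [-1.295, 0.469, -0.049, 1.532, 0.024, 1.141, -0.082], TCP at [0.203, 0.644, 0.212] pointing down, gripper open.
Joint ranges: [-2.59, 2.59], [-0.33, 1.99], [-1.39, 1.29], [0.1, 2.45], [-1.04, 4.18], [0.21, 1.99], [-2.66, 2.66]. Speed limits (rad/s): [2.57, 2.57, 3.14, 3.14, 3.14, 3.14, 3.14].

## Interface

Orientations are given as a rotation vector (axis times angle).
In Python, from workcell import sense, capture, camera_params, close_job, tcp_to_tips gives the robot as it stands.
- The arm moves only by the tool move_arm, never from a script. Its argument "commands" is a list of rows, each a list of 3 entries, a list of its own where there are three numbers: the shift along the tool's x, y, z in mm, then the turn about the tool's z in rad, then the opening, from 0 (shut) to 1 (fully open). In form: [[[tx, ty, tz], yaw, gripper], ...]. A call has 1 to 12 rows; each row shifts and turns the commanded pose from where the row before left it, along the tool's axes as they then stand; what a row does not reach is not made up. A row lasts 1/10 s, in which the tool goes at most 50 mm and 8.59 degrees, less where a joint would pass 70% of its speed; a pose out of reach is approached as far as the arm can. A call is refused whole if a number of a shift passes 50 or a number of a turn 0.15, either way. A call with a gripper value outside its range is refused whole. The fingers move at their own pace and stop on an object; the grip force is fixed at half the most. Time passes only in rows, so rows that do not move let the fingers close. It gives the time, the measured TCP pose, the force, the opening and the grip force at its end, in the units of the state.
- sense(): the state, without advancing time (a new reading comes with each control period).
- capture(name): name is "side" or "top"; returns (picture, depth): 384x512x3 uint8, blue, green, red; 384x512 float32, m along the optical axis (not along the pixel's ray), 0 where there is no reading.
- camera_params(name): a dict with "K" (3x3 intrinsics, pixels), "R" (3x3) and "t" (3): a world point X has camera coordinates R X + t. Camera axes: x right, y down, z forward; pixel columns grow to the right and rows downward; lengths in m; the calibration is good to about 2 mm. A picture is of the moment at which its call begins. camera_params takes no time and is no camera call.
- close_job(): hands the job in; it is judged then, once.
The state is a dict: "clock": time; "q": joint angles; "qd": joint speeds; "tau": joint torques, N m; "position": TCP position; "eef_rot": TCP orientation; "wrist_force": force on the tool from outside, world axes, zero at the start; "wrist_torque": the same for the moment, N m; "gripper_width": opening from 0.0 (shut) to 1.0 (fully open); "finger_force": force on a finger pad.
Only numpy, scipy, OpenCV 4.12 (cv2) and the standard library are available. Lean on these libraries where they do the work, as an engineer would, in place of code of your own. Each camera call takes 0.05 s, during which the arm holds its last target. There are 200 camera calls.

## Working session

There is one attempt and no reset: what is moved stays moved. The work goes in short steps, Python scripts to look and compute and a tool call to move; the robot and the scene stay as the last step left them, time stands still between calls to the robot, and variables do not carry over. Pictures are saved under pics/ and viewed, at most 10 in all, crops included, and the job is handed in when it is done.

Besides the shell and the picture viewer there is one more tool, called after "Request:" as name([rows], argument=value, ...), one row to a line, values as JSON. move_arm: Moves the arm, as the interface text tells. Its arguments: {"type":"object","properties":{"commands":{"type":"array"}},"required":["commands"]}

```bash
mkdir -p pics && python3 - <<'E'
from workcell import *
import cv2,numpy as np
s=sense();print({k:np.round(v,3).tolist() for k,v in s.items()},tcp_to_tips)
for n in("top","side"):
    p,d=capture(n);cv2.imwrite(f"pics/{n}0.png",p);np.savez(f"{n}0.npz",p=p,d=d)
    c=camera_params(n);print(n,np.round(c["K"],1).tolist(),np.round(c["R"],3).tolist(),np.round(c["t"],3).tolist())
E
```

```text
{'clock': 0.0, 'q': [-1.295, 0.469, -0.049, 1.534, 0.024, 1.141, -0.082], 'qd': [0.0, -0.001, -0.002, -0.0, 0.001, 0.003, 0.001], 'tau': [0.001, -51.032, -0.046, -23.771, 0.011, 0.008, 0.0], 'position': [0.202, 0.643, 0.211], 'eef_rot': [-0.477, -3.105, 0.003], 'wrist_force': [-0.42, 0.096, 0.176], 'wrist_torque': [0.026, -0.024, -0.001], 'finger_force': 0.0, 'gripper_width': 1.0} 0.017
top [[352.0, 0.0, 248.5], [0.0, 352.0, 191.3], [0.0, 0.0, 1.0]] [[0.0, -1.0, -0.003], [-0.988, 0.0, -0.153], [0.153, 0.003, -0.988]] [-0.057, 0.583, 1.06]
side [[374.7, 0.0, 255.8], [0.0, 374.7, 191.3], [0.0, 0.0, 1.0]] [[0.728, -0.685, 0.009], [-0.521, -0.562, -0.642], [0.445, 0.463, -0.766]] [-0.482, 0.326, 0.727]
```

View pics/top0.png

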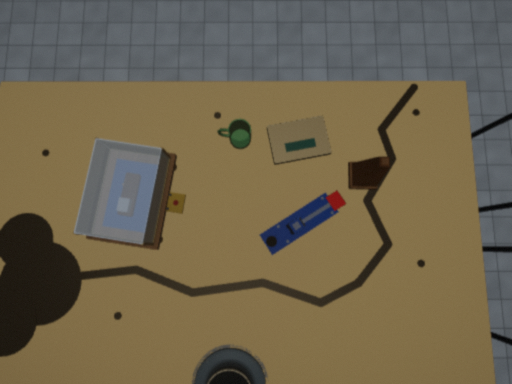

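View pics/side0.png

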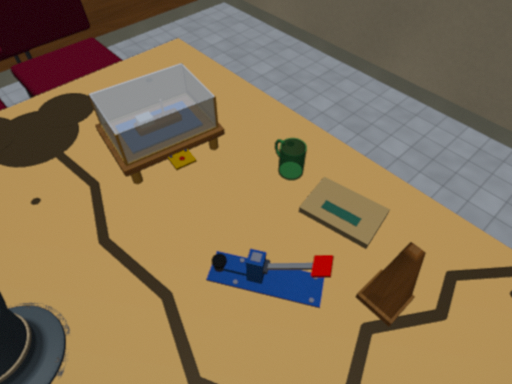

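Top view: case on the left, its bracket's red dot near (176,203) facing −y. The jack's saddle is near (271,241) and its red paddle near (336,201). The glass (240,133), book (299,140) and metronome (368,173) all lie further out. The side view confirms this, with the saddle at (219,261), block top at (257,256) and dot at (181,158).

```bash
cat > h.py <<'E'
from workcell import *
import cv2,numpy as np
def ray(n,u,v):
    c=camera_params(n);d=np.linalg.inv(c["K"])@np.array([u,v,1.]);R,t=c["R"],c["t"]
    return -R.T@t, R.T@d
def plane(n,uv,z):
    o,d=ray(n,*uv);return o+d*(z-o[2])/d[2]
def tri(a,b):
    (o1,d1),(o2,d2)=ray("top",*a),ray("side",*b)
    s=np.linalg.lstsq(np.c_[d1,-d2],o2-o1,rcond=None)[0]
    p,q=o1+s[0]*d1,o2+s[1]*d2;return (p+q)/2,np.linalg.norm(p-q)
def masks(p):
    h=cv2.cvtColor(p,cv2.COLOR_BGR2HSV);H,S,V=[h[...,i].astype(int) for i in range(3)]
    return dict(blue=(H>105)&(H<130)&(S>150),red=((H<6)|(H>174))&(S>190)&(V>90),
      yellow=(H>20)&(H<29)&(S>200), gray=(S<110)&(V>90))
def blobs(m,amin=3):
    n,l,st,c=cv2.connectedComponentsWithStats(m.astype(np.uint8))
    return [(st[i,4],*np.round(c[i],1)) for i in range(1,n) if st[i,4]>=amin]
def load(n,k=0):
    f=np.load(f"{n}{k}.npz");return f["p"],f["d"]
E
python3 - <<'E'
from h import *
for n in("top","side"):
    p,d=load(n);m=masks(p)
    for k in("blue","red","yellow"):print(n,k,blobs(m[k],4))
    b=m["blue"].astype(np.uint8)
    c=max(cv2.findContours(b,0,2)[0],key=cv2.contourArea)
    w=np.array([plane(n,q[0],.006)[:2] for q in c],np.float32)
    r=cv2.minAreaRect(w);print("blue rect",r)
p,_=load("top");q=load("side")[0]
a=cv2.resize(p[125:265,60:200],None,fx=4,fy=4,interpolation=cv2.INTER_CUBIC)
cv2.imwrite("pics/cA.png",a)
b=np.hstack([cv2.resize(p[180:265,250:355],None,fx=3.8,fy=3.8,interpolation=2),cv2.resize(q[235:320,200:300],None,fx=3.8,fy=3.8,interpolation=2)]);cv2.imwrite("pics/cB.png",b);print(b.shape)
E
```

```text
top blue [(np.int32(1129), np.float64(297.4), np.float64(223.6))]
top red [(np.int32(189), np.float64(335.4), np.float64(200.1))]
top yellow []
blue rect ((0.4867311716079712, -0.218636155128479), (0.06880307197570801, 0.2464141994714737), 32.36774444580078)
side blue [(np.int32(2956), np.float64(268.4), np.float64(279.4))]
side red [(np.int32(5), np.float64(181.8), np.float64(157.6)), (np.int32(388), np.float64(321.8), np.float64(265.9))]
side yellow [(np.int32(287), np.float64(181.6), np.float64(158.7))]
blue rect ((0.4957461953163147, -0.21128715574741364), (0.09841170907020569, 0.2495010793209076), 32.32225799560547)
(323, 779, 3)
```

View pics/cA.png

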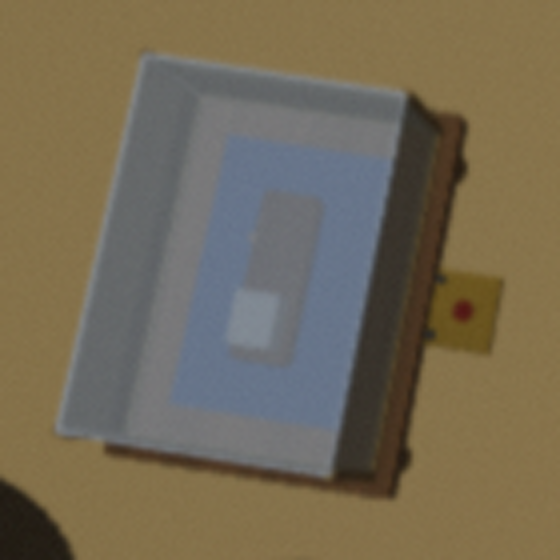

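View pics/cB.png

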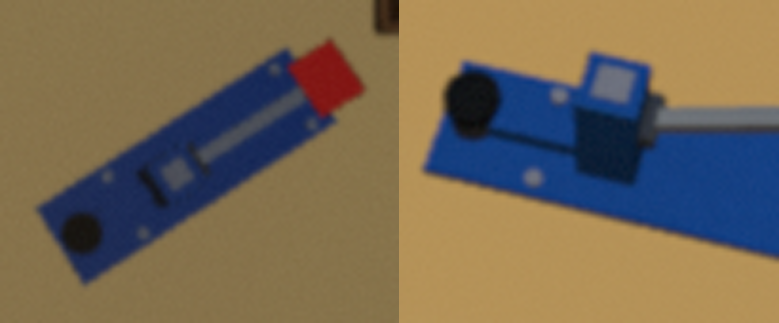

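Crop A: red dot at (175,202) in the full picture; front board edge runs from (176,154) to (158.5,249); hood-top corners at (96.5,138.5), (161.7,148), (143,244.3), (74.7,233). Crop B: saddle at (271,241) top / (219,260) side; grey patch on the block at (296,225) top / (256,256.5) side.

```bash
cat >> h.py <<'E'
def cen(p,uv,r,f):
    x0,y0=int(uv[0])-r,int(uv[1])-r
    w=p[y0:y0+2*r+1,x0:x0+2*r+1].astype(float);m=f(w[...,0],w[...,1],w[...,2])
    y,x=np.nonzero(m);return x.mean()+x0,y.mean()+y0
red=lambda b,g,r:(r>2.2*g)&(r>60)
blk=lambda b,g,r:(b+g+r)<130
gry=lambda b,g,r:(r>85)&(abs(b-r)<60)
def deg(v):return np.degrees(np.arctan2(v[1],v[0]))
def jack(pt,ps,st,ss,gt,gs,pr=None):
    out={}
    for k,a,b,r,f,z in(("saddle",st,ss,7,blk,.036),("block",gt,gs,4,gry,.086)):
        A,B=cen(pt,a,r,f),cen(ps,b,r,f);out[k]=(plane("top",A,z),plane("side",B,z),tri(A,B));print(k,np.round(A,1),np.round(B,1),*[np.round(x,4) for x in out[k][:2]],np.round(out[k][2][0],4))
    return out
E
python3 - <<'E'
from h import *
pt,dt=load("top");ps,ds=load("side")
j=jack(pt,ps,(271,241),(219,260),(296,225),(256,256))
for i in(0,1):
  v=j["saddle"][i]-j["block"][i];print("jack yaw",deg(v),np.linalg.norm(v[:2]))
rd=lambda p,u:cen(p,u,6,red)
A,B=rd(pt,(175,202)),rd(ps,(181,158));print("dot",A,B,plane("top",A,.056),plane("side",B,.056),tri(A,B))
A,B=rd(pt,(335,200)),rd(ps,(322,266));
T=[plane("top",q,.072) for q in((175.8,153.9),(158.4,248.9))];e=T[1]-T[0];print("front edge",T,np.linalg.norm(e),"normal yaw",deg(e)+0)
C=[plane("top",q,.177)[:2] for q in((96.4,138.4),(161.6,147.9),(142.9,244.2),(74.7,233))]
for i in range(4):v=C[(i+1)%4]-C[i];print("hood",np.round(C[i],4),np.linalg.norm(v),deg(v))
m=lambda p:masks(p)
for n,p in(("top",pt),("side",ps)):
  M=masks(p)["red"];bl=max(blobs(M));print("paddle",n,plane(n,bl[1:],.055+.125*np.sin(.45)+.0045))
# yellow bracket edges
hs=cv2.cvtColor(pt,cv2.COLOR_BGR2HSV);print(hs[200,170],hs[202,182],hs[150,200],hs[207,179])
for nm,u in(("glass",(240,133)),("book",(299,140)),("metr foot",(362,175))):print(nm,plane("top",u,.05))
E
```

```text
saddle [271.1 240.9] [219.1 260.8] [ 0.4292 -0.1272  0.036 ] [ 0.4272 -0.1299  0.036 ] [ 0.4291 -0.1274  0.0305]
 ** On entry to DLASCL parameter number  4 had an illegal value
 ** On entry to DLASCL parameter number  4 had an illegal value
 ** On entry to DLASCL parameter number  4 had an illegal value
 ** On entry to DLASCL parameter number  4 had an illegal value
 ** On entry to DLASCL parameter number  5 had an illegal value
 ** On entry to DLASCL parameter number  4 had an illegal valueh.py:24: RuntimeWarning: Mean of empty slice.
  y,x=np.nonzero(m);return x.mean()+x0,y.mean()+y0
  ret = ret.dtype.type(ret / rcount)
Traceback (most recent call last):
  File "h.py", line 32, in jack
    A,B=cen(pt,a,r,f),cen(ps,b,r,f);out[k]=(plane("top",A,z),plane("side",B,z),tri(A,B));print(k,np.round(A,1),np.round(B,1),*[np.round(x,4) for x in out[k][:2]],np.round(out[k][2][0],4))
                                                                               ~~~^^^^^
  File "h.py", line 10, in tri
    s=np.linalg.lstsq(np.c_[d1,-d2],o2-o1,rcond=None)[0]
      ~~~~~~~~~~~~~~~^^^^^^^^^^^^^^^^^^^^^^^^^^^^^^^^
numpy.linalg.LinAlgError: SVD did not converge in Linear Least Squares
```

```bash
sed -i 's/^gry=.*/gry=lambda b,g,r:(r>50)\&(r>.6*b)/' h.py && python3 - <<'E'
from h import *
pt,dt=load("top");ps,ds=load("side")
j=jack(pt,ps,(271,241),(219,260),(296,225),(256,256))
for i in(0,1):
  v=j["saddle"][i]-j["block"][i];print("jack yaw",deg(v),np.linalg.norm(v[:2]))
rd=lambda p,u:cen(p,u,6,red)
A,B=rd(pt,(175,202)),rd(ps,(181,158));print("dot",A,B,plane("top",A,.056),plane("side",B,.056),tri(A,B))
T=[plane("top",q,.072) for q in((175.8,153.9),(158.4,248.9))];e=T[1]-T[0];print("front edge",T,np.linalg.norm(e),"yaw",deg(e))
C=[plane("top",q,.177)[:2] for q in((96.4,138.4),(161.6,147.9),(142.9,244.2),(74.7,233))]
for i in range(4):v=C[(i+1)%4]-C[i];print("hood",np.round(C[i],4),np.linalg.norm(v),deg(v))
for n,p in(("top",pt),("side",ps)):
  M=masks(p)["red"];bl=max(blobs(M));print("paddle",n,plane(n,bl[1:],.055+.125*np.sin(.45)+.0045))
for nm,u in(("glass",(240,133)),("book",(299,140)),("metr",(362,175))):print(nm,plane("top",u,.05))
E
```

```text
saddle [271.1 240.9] [219.1 260.8] [ 0.4292 -0.1272  0.036 ] [ 0.4272 -0.1299  0.036 ] [ 0.4291 -0.1274  0.0305]
block [296.2 225.2] [255.9 256.4] [ 0.4746 -0.1993  0.086 ] [ 0.4741 -0.1979  0.086 ] [ 0.474  -0.1988  0.0875]
jack yaw 122.19496770364931 0.08520813446068143
jack yaw 124.64358816401385 0.08261703464233006
dot (np.float64(175.36363636363637), np.float64(202.45454545454547)) (np.float64(181.5), np.float64(158.0)) [0.54656025 0.16910085 0.056     ] [0.54618453 0.16941194 0.056     ] (array([0.54633227, 0.16918255, 0.05613283]), np.float64(0.0004770381553578948))
front edge [array([0.69685936, 0.16922938, 0.072     ]), array([0.40487012, 0.21192975, 0.072     ])] 0.2950949568846045 yaw 171.68006784507486
hood [0.7142 0.3728] 0.18770467526387363 -98.52499207845197
hood [0.6864 0.1871] 0.27110035962975515 171.45199614922865
hood [0.4183 0.2274] 0.18901787263797243 80.86798496537664
hood [0.4483 0.414 ] 0.26910151777169644 -8.82551711551291
paddle top [ 0.54637674 -0.31170114  0.11387069]
paddle side [ 0.54309397 -0.3132934   0.11387069]
glass [ 0.77154815 -0.02982031  0.05      ]
book [ 0.74819098 -0.2184202   0.05      ]
metr [ 0.63416423 -0.41391099  0.05      ]
```

```bash
cat >> h.py <<'E'
from scipy.spatial.transform import Rotation as Ro
def pose():
    s=sense();return np.array(s["position"]),Ro.from_rotvec(s["eef_rot"]).as_matrix(),s
def plan(target,yyaw=None):
    """target TCP xyz; wanted world yaw (deg) of tool y (mod 180); assumes the turn is done first"""
    p,R,s=pose();dy=0
    print("t",round(float(s["clock"]),2),"p",np.round(p,4),"tilt",np.round(R[:,2],4),"x yaw",round(deg(R[:,0]),2),"y yaw",round(deg(R[:,1]),2),"q",np.round(s["q"],2),"F",np.round(s["wrist_force"],1),"w",np.round(s["gripper_width"],3))
    if yyaw is not None:
        a=-(yyaw-deg(R[:,1]));a=(a+90)%180-90;dy=np.radians(a);R=R@Ro.from_rotvec([0,0,dy]).as_matrix()
    print("turn",np.round(dy,3),"shift mm",np.round(R.T@(np.array(target)-p)*1000,1))
E
python3 - <<'E'
from h import *
plan([.40,.35,.32],32.4);plan([.4746,-.1993,.30],32.4)
E
```

```text
t 0.1 p [0.2024 0.6434 0.2111] tilt [-4.0e-04 -1.7e-03 -1.0e+00] x yaw 162.54 y yaw 72.54 q [-1.29  0.47 -0.05  1.53  0.02  1.14 -0.08] F [ 0.3 -0.2 -0.3] w 0.997
turn 0.701 shift mm [-353.7    9.5 -108.5]
t 0.1 p [0.2024 0.6434 0.2111] tilt [-4.0e-04 -1.7e-03 -1.0e+00] x yaw 162.54 y yaw 72.54 q [-1.29  0.47 -0.05  1.53  0.02  1.14 -0.08] F [ 0.3 -0.2 -0.3] w 0.997
turn 0.701 shift mm [-857.4 -221.8  -87.6]
```

Request:
move_arm([
  [[0,0,-22],0.14,1],
  [[0,0,-22],0.14,1],
  [[0,0,-22],0.14,1],
  [[0,0,-22],0.14,1],
  [[0,0,-22],0.141,1],
  [[-44,1,0],0,1],
  [[-44,1,0],0,1],
  [[-44,1,0],0,1],
  [[-44,1,0],0,1],
  [[-44,1,0],0,1],
  [[-44,1,0],0,1],
  [[-44,1,0],0,1],
])

```text
clock: 1.3
position: [0.3739, 0.3857, 0.3217]
eef_rot: [-1.514, -2.753, 0.001]
wrist_force: [0.6, 0.2, -0.4]
gripper_width: 0.999
finger_force: 0.0
```

```bash
python3 - <<'E'
from h import *
plan([.4746,-.1993,.24],32.4)
E
```

```text
t 1.3 p [0.3739 0.3857 0.3217] tilt [-4.e-04 -3.e-04 -1.e+00] x yaw 122.38 y yaw 32.38 q [-1.07  0.16  0.22  1.72 -0.04  1.27 -0.28] F [ 0.6  0.2 -0.4] w 0.999
turn -0.0 shift mm [-547.9 -228.4   81.8]
```

Request:
move_arm([
  [[-44,-20,0],0,1],
  [[-44,-20,0],0,1],
  [[-44,-20,0],0,1],
  [[-44,-20,0],0,1],
  [[-44,-20,0],0,1],
  [[-44,-20,0],0,1],
  [[-44,-20,8],0,1],
  [[-44,-20,15],0,1],
  [[-44,-20,15],0,1],
  [[-44,-20,15],0,1],
  [[-44,-20,15],0,1],
  [[0,0,0],0,1],
])

```text
clock: 2.5
position: [0.4444, -0.1431, 0.2533]
eef_rot: [-1.529, -2.743, 0.007]
wrist_force: [0.3, 0.5, 0.6]
gripper_width: 0.998
finger_force: 0.0
```

```bash
python3 - <<'E'
from h import *
plan([.4744,-.199,.070],32.4)
E
```

```text
t 2.5 p [ 0.4444 -0.1431  0.2533] tilt [-0.003  -0.0033 -1.    ] x yaw 121.72 y yaw 31.72 q [-0.52  0.08  0.8   1.98 -0.06  1.1   0.86] F [0.3 0.5 0.6] w 0.998
turn -0.012 shift mm [-63.   -3.8 183.4]
```

Request:
move_arm([
  [[-20,-1,0],0,1],
  [[-20,-1,0],0,1],
  [[-20,-1,0],0,1],
  [[-3,-1,0],-0.012,1],
  [[0,0,30],0,1],
  [[0,0,30],0,1],
  [[0,0,20],0,1],
  [[0,0,0],0,1],
  [[0,0,0],0,1],
  [[0,0,0],0,1],
])

```text
clock: 3.5
position: [0.4775, -0.1921, 0.176]
eef_rot: [1.496, 2.76, 0.002]
wrist_force: [-0.4, -0.2, 0.3]
gripper_width: 0.997
finger_force: 0.0
```

```bash
python3 - <<'E'
from h import *
plan([.4744,-.199,.066],32.4)
E
```

```text
t 3.5 p [ 0.4775 -0.1921  0.176 ] tilt [ 0.0022 -0.     -1.    ] x yaw 123.09 y yaw 33.09 q [-0.34  0.3   0.79  1.99 -0.26  0.95  1.16] F [-0.4 -0.2  0.3] w 0.997
turn 0.012 shift mm [ -4.   -6.6 110. ]
```

Request:
move_arm([
  [[-4,-7,0],0.012,1],
  [[0,0,20],0,1],
  [[0,0,20],0,1],
  [[0,0,20],0,1],
  [[0,0,20],0,1],
  [[0,0,15],0,1],
  [[0,0,10],0,1],
  [[0,0,5],0,1],
  [[0,0,0],0,1],
  [[0,0,0],0,1],
  [[0,0,0],0,1],
])

```text
clock: 4.6
position: [0.4736, -0.1995, 0.0654]
eef_rot: [1.513, 2.751, 0.001]
wrist_force: [-0.0, 0.2, -0.6]
gripper_width: 1.002
finger_force: 0.0
```

```bash
python3 - <<'E'
from h import *
plan([.4744,-.199,.066],32.4)
E
```

```text
t 4.6 p [ 0.4736 -0.1995  0.0654] tilt [ 1.5e-03 -2.0e-04 -1.0e+00] x yaw 122.37 y yaw 32.37 q [-0.21  0.47  0.68  2.08 -0.44  0.73  1.31] F [-0.   0.2 -0.6] w 1.002
turn -0.0 shift mm [-0.   0.9 -0.6]
```

Request:
move_arm([
  [[0,0,0],0,0],
  [[0,0,0],0,0],
  [[0,0,0],0,0],
  [[0,0,0],0,0],
  [[0,0,0],0,0],
  [[0,0,0],0,0],
  [[0,0,0],0,0],
  [[0,0,0],0,0],
  [[0,0,-10],0,0],
  [[0,0,-10],0,0],
  [[0,0,-10],0,0],
  [[0,0,0],0,0],
])

```text
clock: 5.8
position: [0.474, -0.2, 0.0965]
eef_rot: [1.513, 2.75, 0.001]
wrist_force: [0.1, -1.4, -0.2]
gripper_width: 0.005
finger_force: 0.0
```

```bash
python3 - <<'E'
from h import *
# stop 70 mm short of the goal origin (.5337,.0852)
u=np.array([np.cos(np.radians(81.4)),np.sin(np.radians(81.4))])
g=np.array([.5464,.1692])-.085*u;print(g)
plan([*(g-.08*u),.096],-8.6);print(sense()["finger_force"])
E
```

```text
[0.5336895  0.08515571]
t 5.8 p [ 0.474  -0.2     0.0965] tilt [ 3.3e-03 -8.0e-04 -1.0e+00] x yaw 122.36 y yaw 32.36 q [-0.25  0.42  0.72  2.06 -0.39  0.79  1.27] F [ 0.1 -1.4 -0.2] w 0.005
turn 0.715 shift mm [210.9  16.3   0.5]
0.0
```

Missed: the gripper shut with no force on the pads. I'll look.

```bash
python3 - <<'E'
from h import *
P={}
for n in("top","side"):
    P[n],d=capture(n);np.savez(f"{n}1.npz",p=P[n],d=d)
cv2.imwrite("pics/m1.png",np.hstack([cv2.resize(P["top"][170:275,230:370],None,fx=2.8,fy=2.8),cv2.resize(P["side"][200:305,200:340],None,fx=2.8,fy=2.8)]))
E
```

```text
(no output)
```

View pics/m1.png

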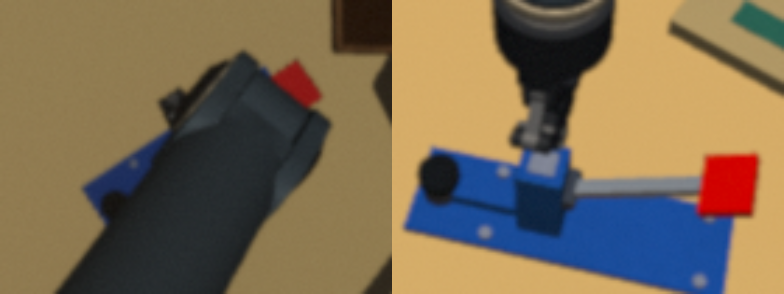

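Side view: the fingers are shut and stand just beyond the block's top (patch now near (254,257) against (256,256) before), so the jack has barely moved. I'll measure the offset.

```bash
python3 - <<'E'
from h import *
p,d=load("side",1)
B=cen(p,(254,257),5,gry);print(B)
S=cen(p,((439-392)/2.8+200,176/2.8+200),7,blk);print("saddle",S)
b=plane("side",B,.086);s=plane("side",S,.036);print(b,s,deg(s-b))
bl=max(blobs(masks(p)["red"]));print(bl,plane("side",bl[1:],.1139))
c=camera_params("side");o,_=ray("side",0,0)
for uv in((249,251),(246,249),(254,257),(250,245),(252,253),(262,262)):
    oo,r=ray("side",*uv);print(uv,np.round(oo+r*d[uv[1],uv[0]],4))
print(sense()["wrist_force"],sense()["gripper_width"])
for n in("blue",):
    for k in(0,1):
        m=masks(load("side",k)[0])[n];c=max(cv2.findContours(m.astype(np.uint8),0,2)[0],key=cv2.contourArea);w=np.array([plane("side",q[0],.006)[:2] for q in c]);print(k,w.min(0),w.max(0))
E
```

```text
(np.float64(253.6987951807229), np.float64(257.4096385542169))
saddle (np.float64(216.57055214723925), np.float64(262.5153374233129))
[ 0.46915659 -0.19665115  0.086     ] [ 0.42033392 -0.12933924  0.036     ] 125.95412035198721
(np.int32(387), np.float64(319.7), np.float64(266.0)) [ 0.53988549 -0.31062806  0.1139    ]
(249, 251) [ 0.4236 -0.2326  0.2075]
(246, 249) [ 0.4224 -0.2262  0.2077]
(254, 257) [ 0.4703 -0.1964  0.086 ]
(250, 245) [ 0.4319 -0.2261  0.2101]
(252, 253) [ 0.426  -0.2376  0.2041]
(262, 262) [ 0.4823 -0.2085  0.0664]
[-0.64499455  0.19150181 -0.02373865] 0.0008998547000763401
0 [ 0.38926063 -0.34195509] [ 0.57697972 -0.0957273 ]
1 [ 0.38288054 -0.3390529 ] [ 0.57370309 -0.09510541]
```

```bash
python3 - <<'E'
from h import *
s=sense();x=np.array(s["position"])
for n in("top","side"):
    c=camera_params(n)
    for dz in(-.017,0,.06,.13):
        q=c["R"]@(x+[0,0,dz])+c["t"];q2=c["K"]@q;print(n,dz,np.round(q2[:2]/q2[2],1),round(q[2],3))
    print("cam pos",-c["R"].T@c["t"])
    p,d=load(n,1);p0,d0=load(n,0)
    # points standing well above scene and differing from first picture, near the jack
    v,u=np.nonzero((d>0)&(d0>0)&(d0-d>.02))
    K=c["K"];X=np.c_[(u-K[0,2])/K[0,0],(v-K[1,2])/K[1,1],np.ones(len(u))]*d[v,u][:,None]
    W=(X-c["t"])@c["R"];o=np.argsort(W[:,2])[:400:40]
    print(len(u),np.round(W[o],3).tolist(),u[o],v[o])
E
```

```text
top -0.017 [295.9 225.9] 1.055
top 0 [296.7 225.5] 1.038
top 0.06 [299.5 224.3] 0.979
top 0.13 [303.3 222.7] 0.91
cam pos [ 0.41408918 -0.06055653  1.13680378]
13439 [[1.365, 0.216, -0.745], [1.609, -0.277, -0.741], [1.442, 0.807, -0.739], [1.662, -1.343, -0.738], [1.758, 0.042, -0.736], [1.617, -0.571, -0.734], [0.965, -1.453, -0.732], [0.501, -0.169, 0.191], [0.518, -0.162, 0.212], [0.493, -0.152, 0.431]] [201 287  98 471 232 338 504 290 288 295] [ 77  37  64  28  13  35 144 213 206 206]
side -0.017 [256. 259.] 0.785
side 0 [256.  254.8] 0.772
side 0.06 [256.4 238.9] 0.726
side 0.13 [256.8 217.7] 0.672
cam pos [ 0.19719706 -0.48275577  0.77091348]
24211 [[2.049, 2.152, -0.76], [1.96, 2.022, -0.753], [1.745, 1.785, -0.751], [2.326, 1.708, -0.75], [2.317, 1.512, -0.75], [2.119, 1.915, -0.749], [1.952, 1.61, -0.749], [2.392, 1.109, -0.748], [2.407, 0.337, -0.748], [0.468, 2.084, -0.747]] [201 202 199 260 276 225 234 320 409  17] [21 29 49 28 37 27 48 53 97 99]
```

```bash
python3 - <<'E'
from h import *
R=pose()[1];x=pose()[0]
for n in("top","side"):
    c=camera_params(n);p,d=load(n,1);v,u=np.nonzero(d>0)
    K=c["K"];X=np.c_[(u-K[0,2])/K[0,0],(v-K[1,2])/K[1,1],np.ones(len(u))]*d[v,u][:,None]
    L=((X-c["t"])@c["R"]-x)@R*1000
    m=(abs(L[:,0])<70)&(abs(L[:,1])<80)&(L[:,2]<14)&(L[:,2]>-160)
    for lo in range(-160,15,12):
        k=m&(L[:,2]>=lo)&(L[:,2]<lo+12)
        if k.sum():print(n,"z",lo,k.sum(),"x",L[k,0].min().round(),L[k,0].max().round(),"y",L[k,1].min().round(),L[k,1].max().round())
p,d=load("side",1)
cv2.imwrite("pics/s1.png",cv2.resize(p[170:290,180:330],None,fx=5,fy=5,interpolation=cv2.INTER_CUBIC)[:600])
E
```

```text
top z -124 40 x -12.0 12.0 y 43.0 61.0
top z -112 17 x -15.0 10.0 y 39.0 61.0
top z -100 9 x 6.0 10.0 y 34.0 50.0
top z -88 2 x 11.0 11.0 y 36.0 38.0
side z -160 151 x -38.0 33.0 y -38.0 0.0
side z -148 49 x -13.0 10.0 y -39.0 -32.0
side z -136 83 x -19.0 10.0 y -43.0 -16.0
side z -124 130 x -20.0 19.0 y -61.0 -8.0
side z -112 101 x -18.0 17.0 y -62.0 -17.0
side z -100 24 x -17.0 -10.0 y -50.0 6.0
side z -88 26 x -17.0 16.0 y -43.0 15.0
side z -76 39 x -14.0 2.0 y -35.0 -8.0
side z -64 4 x -12.0 -7.0 y -14.0 -12.0
side z -52 5 x -11.0 -9.0 y -7.0 3.0
side z -40 10 x -11.0 -7.0 y -14.0 4.0
side z -28 6 x -11.0 -8.0 y -7.0 4.0
side z -4 21 x -11.0 18.0 y -20.0 7.0
side z 8 219 x -70.0 23.0 y -22.0 14.0
```

View pics/s1.png

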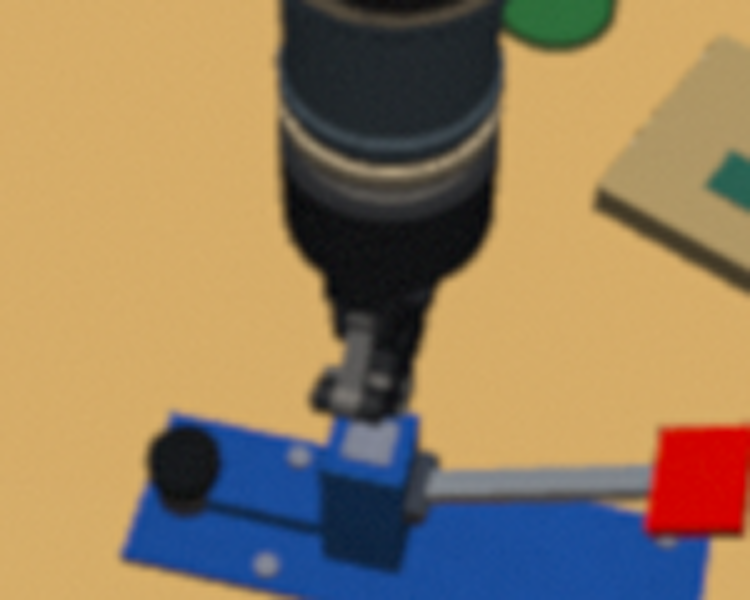

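Fingers are shut just above the block, so they slipped off its top, and the jack shifted about 5 mm. I'll rise, open, go deeper, and check the grip before lifting.

Request:
move_arm([
  [[0,0,-20],0,1],
  [[0,0,-20],0,1],
  [[0,0,-5],0,1],
  [[4,-3,0],-0.018,1],
  [[0,0,0],0,1],
  [[0,0,0],0,1],
  [[0,0,0],0,1],
  [[0,0,0],0,1],
  [[0,0,0],0,1],
  [[0,0,0],0,1],
])

```text
clock: 6.9
position: [0.4684, -0.1975, 0.1396]
eef_rot: [-1.489, -2.766, 0.0]
wrist_force: [-0.5, 0.2, 0.1]
gripper_width: 1.0
finger_force: 0.0
```

```bash
python3 - <<'E'
from h import *
p,d=capture("side")
B=cen(p,(254,257),5,gry);S=cen(p,(216.5,262.5),7,blk);bl=max(blobs(masks(p)["red"]))
b,s,q=plane("side",B,.086),plane("side",S,.036),plane("side",bl[1:],.1139);print(b,s,q,deg(s-b),deg(s-q))
plan([.4695,-.1978,.052],33.4)
E
```

```text
[ 0.4694953  -0.19778065  0.086     ] [ 0.42024791 -0.12955899  0.036     ] [ 0.5400536  -0.31048453  0.1139    ] 125.82451534011437 123.51182211418045
t 6.95 p [ 0.4684 -0.1975  0.1396] tilt [-1.e-04 -0.e+00 -1.e+00] x yaw 123.41 y yaw 33.41 q [-0.3   0.34  0.77  2.04 -0.31  0.88  1.22] F [0.5 0.3 0.2] w 0.998
turn 0.0 shift mm [-0.8  0.8 87.6]
```

Request:
move_arm([
  [[-1,1,20],0,1],
  [[0,0,20],0,1],
  [[0,0,20],0,1],
  [[0,0,12],0,1],
  [[0,0,10],0,1],
  [[0,0,5],0,1],
  [[0,0,0],0,1],
  [[0,0,0],0,1],
])

```text
clock: 7.75
position: [0.4702, -0.198, 0.0532]
eef_rot: [1.489, 2.765, 0.0]
wrist_force: [0.2, 1.2, -0.4]
gripper_width: 0.997
finger_force: 0.0
```

Request:
move_arm([
  [[0,0,0],0,0],
  [[0,0,0],0,0],
  [[0,0,0],0,0],
  [[0,0,0],0,0],
  [[0,0,0],0,0],
  [[0,0,0],0,0],
  [[0,0,0],0,0],
  [[0,0,0],0,0],
])

```text
clock: 8.55
position: [0.4695, -0.198, 0.0532]
eef_rot: [-1.49, -2.766, -0.001]
wrist_force: [-2.0, 0.4, 6.4]
gripper_width: 0.404
finger_force: 60.6
```

Request:
move_arm([
  [[0,0,-8],0,0],
  [[0,0,-8],0,0],
  [[0,0,-8],0,0],
  [[0,0,0],0,0],
  [[0,0,0],0,0],
])

```text
clock: 9.05
position: [0.4698, -0.1975, 0.0768]
eef_rot: [-1.489, -2.766, -0.001]
wrist_force: [-0.2, 0.4, -9.0]
gripper_width: 0.4
finger_force: 62.3
```

```bash
python3 - <<'E'
from h import *
p,d=capture("side")
print(max(blobs(masks(p)["red"])),sense()["finger_force"])
u=np.array([np.cos(np.radians(81.4)),np.sin(np.radians(81.4))])
g=np.array([.5464,.1692])-.085*u
plan([*(g-.09*u),.077],-8.6)
R=pose()[1]
E
```

```text
(np.int32(405), np.float64(321.3), np.float64(259.8)) 62.32239603996277
t 9.1 p [ 0.4695 -0.1974  0.0765] tilt [-6.e-04  4.e-04 -1.e+00] x yaw 123.42 y yaw 33.42 q [-0.23  0.44  0.7   2.08 -0.42  0.75  1.31] F [-0.9  0.7 -9.3] w 0.403
turn 0.733 shift mm [199.   21.2  -0.5]
```

Held (about 9 N, the jack's weight). Now I'll turn it and carry it in front of the bracket.

Request:
move_arm([
  [[0,0,0],0.08,0],
  [[0,0,0],0.11,0],
  [[0,0,0],0.11,0],
  [[0,0,0],0.11,0],
  [[0,0,0],0.11,0],
  [[0,0,0],0.11,0],
  [[0,0,0],0.103,0],
  [[15,2,0],0,0],
  [[25,3,0],0,0],
  [[30,3,0],0,0],
  [[30,3,0],0,0],
  [[30,3,0],0,0],
])

```text
clock: 10.3
position: [0.503, -0.0698, 0.0763]
eef_rot: [-2.381, -2.048, 0.0]
wrist_force: [-0.4, 0.8, -9.0]
gripper_width: 0.403
finger_force: 62.3
```

Request:
move_arm([
  [[30,3,0],0,0],
  [[20,2,0],0,0],
  [[15,2,0],0,0],
  [[4,0,0],0,0],
  [[0,0,0],0,0],
  [[0,0,0],0,0],
  [[0,0,0],0,0],
])

```text
clock: 11.0
position: [0.5198, -0.0058, 0.0768]
eef_rot: [2.384, 2.045, -0.001]
wrist_force: [-0.8, 0.9, -8.4]
gripper_width: 0.402
finger_force: 62.3
```

```bash
python3 - <<'E'
from h import *
u=np.array([np.cos(np.radians(81.4)),np.sin(np.radians(81.4))])
g=np.array([.5464,.1692])-.085*u
plan([*(g-.09*u),.058],-8.6)
P={}
for n in("top","side"):
    P[n],d=capture(n);np.savez(f"{n}2.npz",p=P[n],d=d)
cv2.imwrite("pics/m2.png",np.hstack([cv2.resize(P["top"][150:290,160:300],None,fx=2.8,fy=2.8),cv2.resize(P["side"][120:260,150:290],None,fx=2.8,fy=2.8)]))
E
```

```text
t 11.0 p [ 0.5198 -0.0058  0.0768] tilt [-1.e-04 -5.e-04 -1.e+00] x yaw 81.26 y yaw -8.74 q [-0.76  0.53  0.91  2.07 -0.58  0.82  0.35] F [-0.8  0.9 -8.4] w 0.402
turn -0.002 shift mm [ 2.   0.1 18.8]
```

View pics/m2.png

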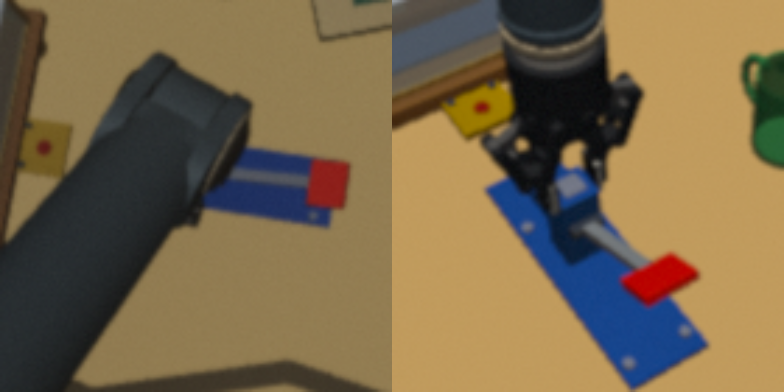

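Side view: jack held level, block patch near (214,186), paddle near (386,218) with 2.8x crop scaling, and bracket free ahead. In the top view the forearm runs toward (160,268), so I'll check its height over the case as well as the jack's pose in the hand.

```bash
python3 - <<'E'
from h import *
pt,dt=load("top",2);ps,ds=load("side",2)
rt=max(blobs(masks(pt)["red"]));rs=max(blobs(masks(ps)["red"]));print(rt,rs)
T,e=tri(rt[1:],rs[1:]);print("paddle",T,e,plane("top",rt[1:],.1375),plane("side",rs[1:],.1375))
B=cen(ps,(214,186),4,gry);b=plane("side",B,.1096);print(B,"block",b,"tcp",pose()[0])
print("yaw",deg(b-plane("side",rs[1:],.1375)), deg(pose()[0]-T))
c=camera_params("top");v,u=np.nonzero(dt>0);K=c["K"]
X=np.c_[(u-K[0,2])/K[0,0],(v-K[1,2])/K[1,1],np.ones(len(u))]*dt[v,u][:,None];W=(X-c["t"])@c["R"]
for y in np.arange(-.05,.3,.05):
  k=(abs(W[:,1]-y)<.025)&(W[:,2]>.2)&(W[:,0]<.75);
  if k.sum():print(round(y,2),"x",W[k,0].min(),W[k,0].max(),"z",np.percentile(W[k,2],[2,50,98]))
# dot again
A,Bd=cen(pt,(175,202),6,red),cen(ps,(181,158),6,red);print("dot",tri(A,Bd))
E
```

```text
(np.int32(176), np.float64(276.9), np.float64(215.2)) (np.int32(249), np.float64(245.3), np.float64(219.0))
paddle [ 0.5000151  -0.13819756  0.13372579] 0.000906451536156802 [ 0.5000761  -0.13814798  0.1375    ] [ 0.4978181  -0.14002805  0.1375    ]
(np.float64(213.64814814814815), np.float64(185.7037037037037)) block [ 0.52106397 -0.00423546  0.1096    ] tcp [ 0.52004345 -0.00528205  0.0768111 ]
yaw 80.2858901721119 81.43086164745274
-0.05 x 0.46937475703409004 0.5521160074230864 z [0.40262285 0.43599316 0.46911809]
0.0 x 0.07756319945091318 0.5729956528356001 z [0.41760755 0.48096403 0.54279141]
0.05 x 0.2903227721005826 0.5582378958533164 z [0.4669343  0.57778871 0.63979001]
0.1 x 0.20535602401146466 0.450044317082931 z [0.56950111 0.66282364 0.70572302]
0.15 x 0.22698977699135814 0.3604193247774128 z [0.64459305 0.70338295 0.73207372]
0.2 x 0.2649984756647744 0.28291908311987196 z [0.68745107 0.71412174 0.72834349]
dot (array([0.54711137, 0.17012954, 0.05497582]), np.float64(0.0009573390156953151))
```

Request:
move_arm([
  [[2,0,7],-0.002,0],
  [[0,0,7],0,0],
  [[0,0,5],0,0],
  [[0,0,0],0,0],
  [[10,0,0],0,0],
  [[15,0,0],0,0],
  [[15,0,0],0,0],
  [[15,0,0],0,0],
  [[10,0,0],0,0],
  [[5,0,0],0,0],
  [[0,0,0],0,0],
  [[0,0,0],0,0],
])

```text
clock: 12.3
position: [0.5307, 0.0664, 0.0577]
eef_rot: [2.38, 2.05, -0.001]
wrist_force: [0.6, -0.9, -9.3]
gripper_width: 0.404
finger_force: 62.3
```

```bash
python3 - <<'E'
from h import *
u=np.array([np.cos(np.radians(81.4)),np.sin(np.radians(81.4))])
g=np.array([.5465,.1694])-.085*u
plan([*g,.054],-8.6)
E
```

```text
t 12.3 p [0.5307 0.0664 0.0577] tilt [ 0.e+00 -7.e-04 -1.e+00] x yaw 81.49 y yaw -8.51 q [-0.85  0.58  0.88  2.04 -0.63  0.8   0.25] F [ 0.6 -0.9 -9.3] w 0.404
turn 0.002 shift mm [19.2  0.2  3.7]
```

Request:
move_arm([
  [[7,0,0],0,0],
  [[7,0,0],0,0],
  [[5,0,0],0,0],
  [[0,0,0],0,0],
  [[0,0,0],0,0],
  [[0,0,0],0,0],
])

```text
clock: 12.9
position: [0.5336, 0.0855, 0.0577]
eef_rot: [2.38, 2.051, -0.0]
wrist_force: [0.3, 0.3, -9.2]
gripper_width: 0.403
finger_force: 62.3
```

```bash
python3 - <<'E'
from h import *
u=np.array([np.cos(np.radians(81.4)),np.sin(np.radians(81.4))])
g=np.array([.5465,.1694])-.085*u
plan([*g,.0535],-8.6)
pt,dt=capture("top");ps,ds=capture("side")
np.savez("top3.npz",p=pt,d=dt);np.savez("side3.npz",p=ps,d=ds)
rt=max(blobs(masks(pt)["red"]));rs=max(blobs(masks(ps)["red"]))
T,e=tri(rt[1:],rs[1:]);print("paddle",T,e,plane("top",rt[1:],.118),"predicted saddle",plane("top",rt[1:],.118)[:2]+.2174*u,deg(g-T[:2]))
A,Bd=cen(pt,(175,202),6,red),cen(ps,(181,158),6,red);print("dot",A,Bd,plane("top",A,.056))
E
```

```text
t 12.9 p [0.5336 0.0855 0.0577] tilt [-0.e+00 -2.e-04 -1.e+00] x yaw 81.49 y yaw -8.51 q [-0.88  0.59  0.88  2.03 -0.63  0.81  0.22] F [ 0.3  0.3 -9.2] w 0.403
turn 0.002 shift mm [-0.1  0.2  4.2]
paddle [ 0.514549   -0.04657509  0.11318027] 0.0010864901271862382 [ 0.51454454 -0.04691405  0.118     ] predicted saddle [0.54705352 0.16804159] 81.70260680870136
dot (np.float64(nan), np.float64(nan)) (np.float64(180.5), np.float64(158.0)) [nan nan nan]h.py:24: RuntimeWarning: Mean of empty slice.
  y,x=np.nonzero(m);return x.mean()+x0,y.mean()+y0
  ret = ret.dtype.type(ret / rcount)
```

Request:
move_arm([
  [[0,0,3],0.002,0],
  [[0,0,2],0,0],
  [[0,0,0],0,0],
  [[0,0,0],0,0],
])

```text
clock: 13.4
position: [0.5337, 0.0859, 0.0533]
eef_rot: [-2.381, -2.048, -0.001]
wrist_force: [-3.4, -0.0, 3.0]
gripper_width: 0.401
finger_force: 63.6
```

Request:
move_arm([
  [[0,0,0],0,1],
  [[0,0,0],0,1],
  [[0,0,0],0,1],
  [[0,0,0],0,1],
  [[0,0,0],0,1],
  [[0,0,0],0,1],
  [[0,0,-10],0,1],
  [[0,0,-20],0,1],
  [[0,0,-30],0,1],
  [[0,0,-40],0,1],
  [[0,0,-40],0,1],
  [[0,0,-30],0,1],
])

```text
clock: 14.6
position: [0.5343, 0.0853, 0.2257]
eef_rot: [2.382, 2.047, 0.004]
wrist_force: [0.6, 0.6, 0.2]
gripper_width: 0.999
finger_force: 0.0
```

```bash
python3 - <<'E'
from h import *
u=np.array([np.cos(np.radians(81.4)),np.sin(np.radians(81.4))])
g=np.array([.5465,.1694])-.085*u;pd=g-.1324*u;print("paddle goal",pd)
plan([*pd,.20])
pt,dt=capture("top");ps,ds=capture("side")
np.savez("top4.npz",p=pt,d=dt);np.savez("side4.npz",p=ps,d=ds)
rt=max(blobs(masks(pt)["red"]));rs=max(blobs(masks(ps)["red"]))
T,e=tri(rt[1:],rs[1:]);print("paddle",T,e,plane("top",rt[1:],.1139),plane("side",rs[1:],.1139))
for z,n,im in((.006,"side",ps),):
    c=max(cv2.findContours(masks(im)["blue"].astype(np.uint8),0,2)[0],key=cv2.contourArea)
    print(cv2.minAreaRect(np.array([plane(n,q[0],z)[:2] for q in c],np.float32)))
cv2.imwrite("pics/m4.png",np.hstack([cv2.resize(pt[150:290,140:280],None,fx=2.8,fy=2.8),cv2.resize(ps[110:250,140:280],None,fx=2.8,fy=2.8)]))
E
```

```text
paddle goal [ 0.51399102 -0.04555564]
t 14.6 p [0.5343 0.0853 0.2257] tilt [ 2.5e-03  8.0e-04 -1.0e+00] x yaw 81.36 y yaw -8.64 q [-1.08  0.38  1.1   1.88 -0.38  1.11  0.02] F [0.6 0.6 0.2] w 0.999
turn 0 shift mm [-132.5   -0.5   25.5]
paddle [ 0.51427099 -0.0462559   0.110244  ] 0.001041185626084188 [ 0.5143638 -0.0465687  0.1139   ] [ 0.51205241 -0.04843595  0.1139    ]
((0.5340074300765991, 0.061619870364665985), (0.2499638795852661, 0.08007217943668365), 81.08891296386719)
```

View pics/m4.png

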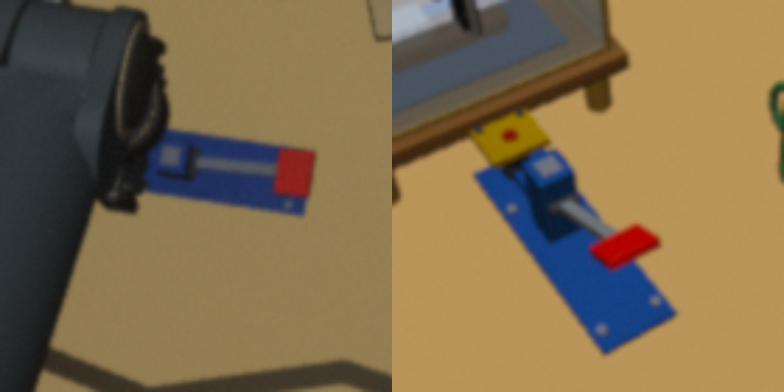

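The jack stands under the bracket, with the block at top (201,206) / side (195,170) and the dot in view from the side. I'll move over to the paddle, shut the fingers, and re-measure the placing.

Request:
move_arm([
  [[-20,0,0],0,1],
  [[-30,0,0],0,0.5],
  [[-30,0,0],0,0],
  [[-30,0,0],0,0],
  [[-22,0,0],0,0],
  [[0,0,0],0,0],
  [[0,0,0],0,0],
  [[0,0,0],0,0],
  [[0,0,0],0,0],
  [[0,0,0],0,0],
])

```text
clock: 15.7
position: [0.514, -0.0437, 0.2225]
eef_rot: [-2.38, -2.051, 0.001]
wrist_force: [0.7, 0.3, 0.0]
gripper_width: 0.001
finger_force: 0.0
```

```bash
python3 - <<'E'
from h import *
u=np.array([np.cos(np.radians(81.4)),np.sin(np.radians(81.4))])
pt,dt=capture("top");ps,ds=capture("side")
np.savez("top5.npz",p=pt,d=dt);np.savez("side5.npz",p=ps,d=ds)
for im,n,uvb,uvd in((pt,"top",(201,206),(175,202)),(ps,"side",(195,170),(181,158))):
    try:
        B=cen(im,uvb,4,gry);b=plane(n,B,.086);D=cen(im,uvd,6,red);d=plane(n,D,.056)
        print(n,B,D,"block",b[:2],"dot",d[:2]," along/across mm",((d-b)[:2]@u)*1e3,((d-b)[:2]@np.array([-u[1],u[0]]))*1e3)
    except Exception as e:print(n,e)
rt=blobs(masks(pt)["red"]);rs=max(blobs(masks(ps)["red"]));print(rt,plane("side",rs[1:],.1139))
c=max(cv2.findContours(masks(pt)["blue"].astype(np.uint8),0,2)[0],key=cv2.contourArea)
print(cv2.minAreaRect(np.array([plane("top",q[0],.006)[:2] for q in c],np.float32)))
plan([.5138,-.0465,.15])
E
```

```text
top (np.float64(199.16), np.float64(204.96)) (np.float64(175.1818181818182), np.float64(202.1818181818182)) block [0.5352998 0.0909533] dot [0.54741003 0.16969106]  along/across mm 79.66336860650065 -0.1999920364884368
side (np.float64(195.1304347826087), np.float64(168.8695652173913)) (np.float64(181.5), np.float64(158.0)) block [0.53384898 0.08765388] dot [0.54618453 0.16941194]  along/across mm 82.68340193328294 0.028865097313783214
[] [ 0.51205241 -0.04843595  0.1139    ]
((0.5407794713973999, 0.12673047184944153), (0.05125923082232475, 0.07196305692195892), 76.07832336425781)
t 15.8 p [ 0.514  -0.0441  0.2226] tilt [-2.e-04 -1.e-04 -1.e+00] x yaw 81.48 y yaw -8.52 q [-0.89  0.33  1.13  1.94 -0.34  1.08  0.23] F [ 0.3 -0.  -0.1] w -0.0
turn 0 shift mm [-2.4  0.1 72.6]
```

Placing is good: across 0 mm, along within about 2 mm of 85. Now I'll find contact with the paddle.

Request:
move_arm([
  [[-2,0,20],0,0],
  [[0,0,25],0,0],
  [[0,0,25],0,0],
  [[0,0,8],0,0],
  [[0,0,0],0,0],
  [[0,0,0],0,0],
])

```text
clock: 16.4
position: [0.5144, -0.0469, 0.1456]
eef_rot: [2.381, 2.048, 0.001]
wrist_force: [-0.4, -0.1, 1.1]
gripper_width: -0.004
finger_force: 0.0
```

Request:
move_arm([
  [[0,0,4],0,0],
  [[0,0,4],0,0],
  [[-1,0,4],0,0],
  [[-1,0,4],0,0],
  [[0,0,0],0,0],
  [[0,0,0],0,0],
])

```text
clock: 17.0
position: [0.5133, -0.0487, 0.1286]
eef_rot: [-2.382, -2.048, 0.0]
wrist_force: [-0.3, 0.1, -0.5]
gripper_width: -0.001
finger_force: 0.0
```

```bash
python3 - <<'E'
from h import *
plan([.5138,-.0465,.131])
ps,ds=capture("side");rs=max(blobs(masks(ps)["red"]));print(rs)
E
```

```text
t 17.0 p [ 0.5133 -0.0487  0.1286] tilt [-2.e-04 -0.e+00 -1.e+00] x yaw 81.39 y yaw -8.61 q [-0.75  0.46  1.    2.04 -0.49  0.91  0.37] F [-0.3  0.1 -0.5] w -0.001
turn 0 shift mm [ 2.3  0.2 -2.4]
(np.int32(192), np.float64(222.8), np.float64(197.3))
```

Request:
move_arm([
  [[-1,0,4],0,0],
  [[-1,0,4],0,0],
  [[-1,0,4],0,0],
  [[0,0,0],0,0],
  [[0,0,0],0,0],
])

```text
clock: 17.55
position: [0.5128, -0.0517, 0.1165]
eef_rot: [-2.382, -2.048, 0.0]
wrist_force: [-0.5, 0.5, -0.5]
gripper_width: -0.001
finger_force: 0.0
```

```bash
python3 - <<'E'
from h import *
plan([.5138,-.0465,.131])
ps,ds=capture("side");rs=max(blobs(masks(ps)["red"]));print(rs);p5=load("side",5)[0];print(max(blobs(masks(p5)["red"])))
cv2.imwrite("pics/m6.png",cv2.resize(ps[130:250,150:290],None,fx=5,fy=5,interpolation=2))
E
```

```text
t 17.55 p [ 0.5128 -0.0517  0.1165] tilt [-3.e-04 -0.e+00 -1.e+00] x yaw 81.39 y yaw -8.61 q [-0.73  0.47  0.98  2.05 -0.51  0.89  0.39] F [-0.5  0.5 -0.5] w -0.001
turn 0 shift mm [  5.3   0.2 -14.5]
(np.int32(167), np.float64(222.6), np.float64(198.0))
(np.int32(190), np.float64(222.8), np.float64(197.4))
```

View pics/m6.png

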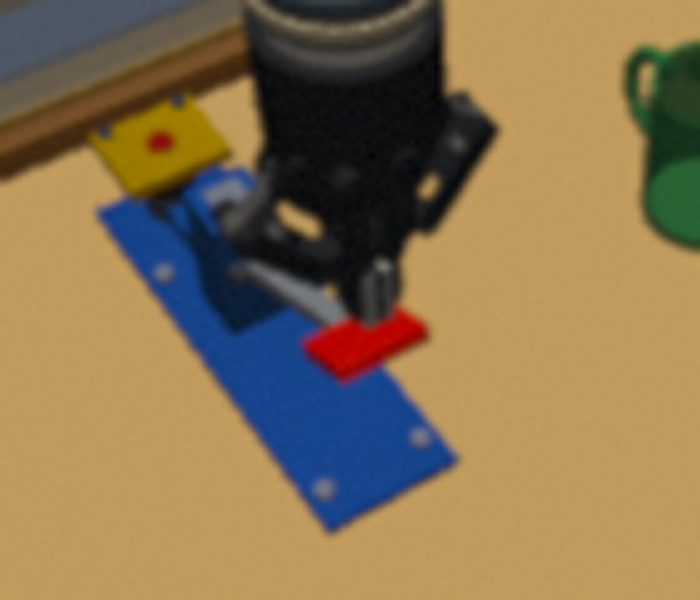

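The shut fingertips are just above the paddle, at about (225,194) in the side view, with the paddle centre near (222.8,197.4). There's no contact yet. I'll check the horizontal fit.

```bash
python3 - <<'E'
from h import *
u=np.array([np.cos(np.radians(81.4)),np.sin(np.radians(81.4))])
x=pose()[0]
for z in(.100,.105,.112,.118):
    t=plane("side",(224.6,194),z);d=t[:2]-x[:2];print(z,t,"rel TCP along,across mm",d@u*1e3,d@[-u[1],u[0]]*1e3)
c=camera_params("side")
for dz in(-.017,-.005,0):
    q=c["K"]@(c["R"]@(x+[0,0,dz])+c["t"]);print(dz,q[:2]/q[2])
p=load("side",5)[0]
E
```

```text
0.1 [ 0.52831028 -0.03429724  0.1       ] rel TCP along,across mm 19.460335356253236 -12.615705940657227
0.105 [ 0.52584265 -0.03763938  0.105     ] rel TCP along,across mm 15.78676653869595 -10.675590574768602
0.112 [ 0.52238797 -0.04231839  0.112     ] rel TCP along,across mm 10.643770194115715 -7.959429062524467
0.118 [ 0.51942681 -0.04632897  0.118     ] rel TCP along,across mm 6.235487613046948 -5.631290623458032
-0.017 [224.36539945 201.93077513]
-0.005 [224.07326129 198.6309269 ]
0 [223.94965254 197.23470354]
```

The tips end roughly 11 mm above the reported TCP rather than below it, which also explains the first missed grasp. I'll keep descending by touch.

Request:
move_arm([
  [[2,0,4],0,0],
  [[0,0,4],0,0],
  [[0,0,4],0,0],
  [[0,0,4],0,0],
  [[-1,0,4],0,0],
  [[-1,0,4],0,0],
  [[0,0,0],0,0],
  [[0,0,0],0,0],
])

```text
clock: 18.4
position: [0.5128, -0.0516, 0.0926]
eef_rot: [-2.382, -2.048, 0.0]
wrist_force: [-0.8, -0.0, 1.8]
gripper_width: -0.0
finger_force: 0.4
```

```bash
python3 - <<'E'
from h import *
plan([.5138,-.0465,.131])
ps,ds=capture("side");rs=max(blobs(masks(ps)["red"]));print(rs)
E
```

```text
t 18.4 p [ 0.5128 -0.0516  0.0926] tilt [-4.e-04  2.e-04 -1.e+00] x yaw 81.39 y yaw -8.61 q [-0.69  0.51  0.94  2.07 -0.55  0.84  0.42] F [-0.8 -0.   1.8] w -0.0
turn 0 shift mm [  5.2   0.2 -38.4]
(np.int32(146), np.float64(223.1), np.float64(201.8))
```

Contact (1.8 N, paddle moving). Pressing down along the paddle's arc.

Request:
move_arm([
  [[-2,0,5],0,0],
  [[-2,0,5],0,0],
  [[-2,0,5],0,0],
  [[-1,0,5],0,0],
  [[-1,0,5],0,0],
  [[-1,0,5],0,0],
  [[0,0,5],0,0],
  [[0,0,5],0,0],
  [[0,0,0],0,0],
  [[0,0,0],0,0],
])

```text
clock: 19.45
position: [0.5116, -0.0625, 0.0529]
eef_rot: [2.381, 2.046, -0.002]
wrist_force: [-1.5, -3.1, 5.9]
gripper_width: -0.002
finger_force: 2.8
```

```bash
python3 - <<'E'
from h import *
plan([.5138,-.0465,.131])
ps,ds=capture("side");rs=max(blobs(masks(ps)["red"]));print(rs,cen(ps,(181,156),6,red),plane("side",rs[1:],.06))
cv2.imwrite("pics/m7.png",cv2.resize(ps[100:240,140:290],None,fx=4,fy=4,interpolation=2))
E
```

```text
t 19.45 p [ 0.5116 -0.0625  0.0529] tilt [ 6.0e-04 -2.2e-03 -1.0e+00] x yaw 81.33 y yaw -8.67 q [-0.62  0.56  0.87  2.09 -0.62  0.77  0.5 ] F [-1.5 -3.1  5.9] w -0.002
turn 0 shift mm [ 16.   -0.2 -78.1]
(np.int32(153), np.float64(225.3), np.float64(214.5)) (np.float64(181.16666666666666), np.float64(155.91666666666666)) [ 0.50887368 -0.05648228  0.06      ]
```

View pics/m7.png

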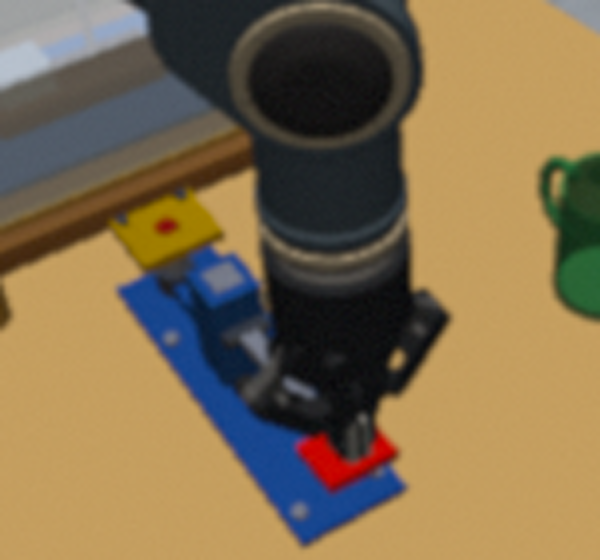

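The fingertips sit squarely on the paddle and the dot has risen about 2 px, so the case is lifting. On to the stop.

Request:
move_arm([
  [[0,0,4],0,0],
  [[0,0,4],0,0],
  [[0,0,3],0,0],
  [[0,0,3],0,0],
  [[0,0,2],0,0],
  [[0,0,0],0,0],
  [[0,0,0],0,0],
])

```text
clock: 20.2
position: [0.5115, -0.0634, 0.0371]
eef_rot: [2.381, 2.044, -0.002]
wrist_force: [-2.0, -4.9, 7.0]
gripper_width: -0.001
finger_force: 3.3
```

```bash
cat >> h.py <<'E'
def look():
    plan([.5138,-.0465,.131])
    ps,ds=capture("side");rs=max(blobs(masks(ps)["red"]));D=cen(ps,(181,155),7,red);B=cen(ps,(195,169),4,gry)
    print("paddle",rs,"dot",D,"block",B,plane("side",B,.086))
E
python3 -c "
from h import *
look()"
```

```text
t 20.2 p [ 0.5115 -0.0634  0.0371] tilt [ 9.0e-04 -3.4e-03 -1.0e+00] x yaw 81.29 y yaw -8.71 q [-0.6   0.58  0.85  2.1  -0.65  0.74  0.52] F [-2.  -4.9  7. ] w -0.001
turn 0 shift mm [ 16.8  -0.2 -93.9]
paddle (np.int32(149), np.float64(225.8), np.float64(218.6)) dot (np.float64(180.83333333333334), np.float64(154.08333333333334)) block (np.float64(195.06666666666666), np.float64(168.82222222222222)) [0.53383109 0.08789234 0.086     ]
```

Request:
move_arm([
  [[-1,0,2],0,0],
  [[-1,0,2],0,0],
  [[0,0,1],0,0],
  [[0,0,0],0,0],
  [[0,0,0],0,0],
])

```text
clock: 20.75
position: [0.5115, -0.0634, 0.0321]
eef_rot: [2.382, 2.047, 0.0]
wrist_force: [-1.5, -1.3, 6.7]
gripper_width: 0.002
finger_force: 3.4
```

```bash
python3 -c "
from h import *
look()"
```

```text
t 20.75 p [ 0.5115 -0.0634  0.0321] tilt [ 7.e-04 -5.e-04 -1.e+00] x yaw 81.36 y yaw -8.64 q [-0.58  0.59  0.83  2.1  -0.66  0.73  0.53] F [-1.5 -1.3  6.7] w 0.002
turn 0 shift mm [ 17.   -0.2 -98.9]
paddle (np.int32(145), np.float64(225.8), np.float64(220.0)) dot (np.float64(180.54545454545453), np.float64(153.63636363636363)) block (np.float64(195.15555555555557), np.float64(168.93333333333334)) [0.53376146 0.08743592 0.086     ]
```

Request:
move_arm([
  [[0,0,2],0,0],
  [[0,0,2],0,0],
  [[0,0,0],0,0],
  [[0,0,0],0,0],
])

```text
clock: 21.2
position: [0.5115, -0.0632, 0.0282]
eef_rot: [2.382, 2.047, 0.001]
wrist_force: [-0.4, 0.0, 8.6]
gripper_width: -0.002
finger_force: 3.9
```

```bash
python3 -c "
from h import *
look()"
```

```text
t 21.2 p [ 0.5115 -0.0632  0.0282] tilt [ 7.e-04 -2.e-04 -1.e+00] x yaw 81.36 y yaw -8.64 q [-0.58  0.6   0.83  2.1  -0.67  0.72  0.54] F [-0.4  0.   8.6] w -0.002
turn 0 shift mm [  16.9   -0.2 -102.8]
paddle (np.int32(147), np.float64(226.0), np.float64(220.8)) dot (np.float64(180.63636363636363), np.float64(153.0909090909091)) block (np.float64(195.1304347826087), np.float64(168.8695652173913)) [0.53384898 0.08765388 0.086     ]
```

Request:
move_arm([
  [[0,0,2],0,0],
  [[0,0,2],0,0],
  [[0,0,0],0,0],
  [[0,0,0],0,0],
])

```text
clock: 21.65
position: [0.5117, -0.0631, 0.0259]
eef_rot: [-2.382, -2.047, -0.004]
wrist_force: [-5.6, 0.9, 25.7]
gripper_width: 0.004
finger_force: 13.0
```

```bash
python3 -c "
from h import *
look()"
```

```text
t 21.65 p [ 0.5117 -0.0631  0.0259] tilt [ 0.001   0.0024 -1.    ] x yaw 81.35 y yaw -8.65 q [-0.57  0.6   0.82  2.1  -0.68  0.72  0.55] F [-5.6  0.9 25.7] w 0.004
turn 0 shift mm [  17.    -0.4 -105.1]
paddle (np.int32(144), np.float64(225.9), np.float64(221.3)) dot (np.float64(180.36363636363637), np.float64(152.9090909090909)) block (np.float64(195.1304347826087), np.float64(168.8695652173913)) [0.53384898 0.08765388 0.086     ]
```

Stop reached (force up to 25.7 N, no more travel). Let the handle back up gently along the same arc.

Request:
move_arm([
  [[0,0,-4],0,0],
  [[0,0,-5],0,0],
  [[0,0,-5],0,0],
  [[0,0,-5],0,0],
  [[1,0,-5],0,0],
  [[1,0,-5],0,0],
  [[1,0,-5],0,0],
  [[1,0,-5],0,0],
  [[1,0,-5],0,0],
  [[1,0,-5],0,0],
  [[1,0,-5],0,0],
  [[1,0,-5],0,0],
])

```text
clock: 22.9
position: [0.5119, -0.053, 0.0826]
eef_rot: [-2.379, -2.049, 0.0]
wrist_force: [0.3, 1.3, -0.9]
gripper_width: -0.003
finger_force: 0.4
```

Request:
move_arm([
  [[2,0,-5],0,0],
  [[2,0,-5],0,0],
  [[2,0,-5],0,0],
  [[1,0,-6],0,0],
  [[0,0,-6],0,0],
  [[0,0,-6],0,0],
  [[0,0,-6],0,0],
  [[0,0,0],0,0],
  [[0,0,0],0,0],
  [[0,0,0],0,0],
  [[0,0,0],0,0],
  [[0,0,0],0,0],
])

```text
clock: 24.1
position: [0.5133, -0.0476, 0.1215]
eef_rot: [-2.381, -2.048, 0.001]
wrist_force: [0.3, 0.2, -0.2]
gripper_width: -0.005
finger_force: 0.0
```

```bash
python3 -c "
from h import *
look()
ps=load('side',5)[0];print('before: paddle',max(blobs(masks(ps)['red'])))"
```

```text
t 24.1 p [ 0.5133 -0.0476  0.1215] tilt [-5.e-04 -1.e-04 -1.e+00] x yaw 81.4 y yaw -8.6 q [-0.74  0.47  0.99  2.04 -0.5   0.9   0.37] F [ 0.3  0.2 -0.2] w -0.005
turn 0 shift mm [ 1.2  0.3 -9.5]
paddle (np.int32(187), np.float64(222.8), np.float64(197.5)) dot (np.float64(182.16666666666666), np.float64(158.91666666666666)) block (np.float64(196.15), np.float64(168.95)) [0.53555284 0.08570229 0.086     ]
before: paddle (np.int32(190), np.float64(222.8), np.float64(197.4))
```

```bash
python3 - <<'E'
from h import *
pt,dt=capture("top");ps,ds=capture("side");np.savez("top8.npz",p=pt,d=dt);np.savez("side8.npz",p=ps,d=ds)
for k in(0,5,8):
    t,s=load("top",k)[0],load("side",k)[0]
    a,b=cen(t,(175,202),7,red),cen(s,(181,158),7,red);r=tri(a,b)
    print(k,np.round(a,2),np.round(b,2),plane("top",a,.056)[:2],plane("side",b,.056)[:2])
# case edges: register board region between pictures
for n,w in(("top",(slice(130,260),slice(70,170))),("side",(slice(60,160),slice(85,175)))):
    g=[cv2.cvtColor(load(n,k)[0],6)[w].astype(np.float32) for k in(0,8)]
    print(n,cv2.phaseCorrelate(*g,cv2.createHanningWindow(g[0].shape[::-1],5)))
E
```

```text
0 [175.36 202.45] [181.5 158. ] [0.54656025 0.16910085] [0.54618453 0.16941194]
5 [175.18 202.18] [181.5 158. ] [0.54741003 0.16969106] [0.54618453 0.16941194]
8 [176.5 202.5] [182.17 158.92] [0.54641842 0.16557849] [0.54544515 0.16538624]
top ((1.2454310581036268, 0.5626076337205888), 1.0112327547426576)
side ((0.45806420931715763, 0.9597035189542993), 1.0332420043945312)
```

Handle is fully up and the jack has not moved. The case settled about 4 mm toward the jack from tilting on its feet, and the saddle is still well under the bracket. Second press along the same arc.

Request:
move_arm([
  [[-2,0,6],0,0],
  [[-2,0,6],0,0],
  [[0,0,6],0,0],
  [[0,0,6],0,0],
  [[-1,0,5],0,0],
  [[-2,0,5],0,0],
  [[-2,0,5],0,0],
  [[-2,0,5],0,0],
  [[-2,0,5],0,0],
  [[-1,0,5],0,0],
  [[-1,0,4],0,0],
  [[-1,0,4],0,0],
])

```text
clock: 25.45
position: [0.5113, -0.0631, 0.0597]
eef_rot: [-2.381, -2.048, -0.001]
wrist_force: [-0.6, 3.3, 5.5]
gripper_width: -0.001
finger_force: 2.8
```

Request:
move_arm([
  [[-1,0,4],0,0],
  [[0,0,4],0,0],
  [[-1,0,4],0,0],
  [[0,0,4],0,0],
  [[0,0,4],0,0],
  [[0,0,4],0,0],
  [[0,0,4],0,0],
  [[0,0,3],0,0],
  [[0,0,0],0,0],
  [[0,0,0],0,0],
  [[0,0,0],0,0],
])

```text
clock: 26.55
position: [0.511, -0.0649, 0.029]
eef_rot: [-2.381, -2.048, -0.002]
wrist_force: [-1.9, 1.9, 6.9]
gripper_width: -0.0
finger_force: 3.2
```

```bash
python3 -c "
from h import *
look()"
```

```text
t 26.55 p [ 0.511  -0.0649  0.029 ] tilt [ 1.0e-04  1.4e-03 -1.0e+00] x yaw 81.43 y yaw -8.57 q [-0.58  0.59  0.83  2.1  -0.67  0.73  0.54] F [-1.9  1.9  6.9] w -0.0
turn 0 shift mm [  18.8    0.  -102. ]
paddle (np.int32(133), np.float64(225.6), np.float64(220.9)) dot (np.float64(181.5), np.float64(154.0)) block (np.float64(195.1304347826087), np.float64(168.8695652173913)) [0.53384898 0.08765388 0.086     ]
```

Request:
move_arm([
  [[0,0,2],0,0],
  [[0,0,2],0,0],
  [[0,0,1],0,0],
  [[0,0,0],0,0],
  [[0,0,0],0,0],
  [[0,0,0],0,0],
  [[0,0,0],0,0],
  [[0,0,0],0,0],
  [[0,0,0],0,0],
])

```text
clock: 27.5
position: [0.5112, -0.0647, 0.0257]
eef_rot: [-2.379, -2.047, -0.005]
wrist_force: [-6.2, 4.4, 25.7]
gripper_width: -0.001
finger_force: 12.6
```

```bash
python3 -c "
from h import *
look()"
```

```text
t 27.5 p [ 0.5112 -0.0647  0.0257] tilt [ 5.0e-04  4.3e-03 -1.0e+00] x yaw 81.41 y yaw -8.59 q [-0.57  0.6   0.82  2.11 -0.68  0.72  0.55] F [-6.2  4.4 25.7] w -0.001
turn 0 shift mm [  18.9   -0.2 -105.2]
paddle (np.int32(133), np.float64(225.7), np.float64(221.6)) dot (np.float64(181.16666666666666), np.float64(153.91666666666666)) block (np.float64(195.2), np.float64(168.9111111111111)) [0.53388966 0.08742157 0.086     ]
```

The handle is on its stop again at a steady 25.7 N, with the case raised and the jack unmoved. Handing in.

```bash
python3 -c "
from workcell import close_job
print(close_job())"
```

```text
the job is handed in; nothing more can be done
None
```

The job is handed in: the jack was set under the bracket and released, pumped once and let fully up, then pressed to the stop and held with the case raised. The case crept about 4 mm toward the jack in the first pump, which left the saddle roughly 5 mm past the dot. My first grasp of the jack slipped and the second held.

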